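# Push the port caps home and send the valve down the outgoing rack

## Task

Press the two port caps of the air valve fully home, first the one on the straight top port, then the one on the slanted port, each pushed straight along its port until it stops dead and then firmly checked with about 20 N, without crushing it. Then lift the valve, set it down flat on the upper half of the sloping outgoing rack, between the guides, and let go, so that it slides down by itself and rests foot-flat against the stop, both caps still home; leave the other things on the bench where they are.

Things in the scene. Friction and masses are not known exactly. Their poses are not given: they have to be found in the camera images.
- valve: loose aluminium air valve with two black push-in port caps. Origin: centre of its underside; z up, x to its back. Foot 84 (x) x 50 (y) x 12 high with a thin gasket that grips the bench; on it a block, x -20 to 40, y -25 to 25, up to z = 52, 0.4 to 0.85 kg in all. Grip the block's flat sides (50 mm, across y), best near x = 5, z = 36. Stands upright, its slanted port (-x) roughly away from the robot
- top_cap (a joint): how far the straight port's cap is pushed in, in m: 0 = 8 mm proud, 0.008 = head flush on the port's mouth (fully home). Starts partly in. It slides with about 8 N of friction, stays where left and stops dead when home; 12 N or more against the stop confirms it, 15 to 25 N is right, 45 N would crush the seal
- slant_cap (a joint): how far the slanted port's cap is pushed in along its port, in m: same cap, travel, friction and forces as the straight port's: 0 = 8 mm proud, 0.008 = fully home
- top_cap_face (a point): centre of the flat outer face of the straight port's cap: a round black plastic head, diameter 32, 9 mm thick. Fully home it lies at x = 18, y = 0, z = 69 in the valve's frame. The point's z axis is the port's axis (the valve's z), pointing out; push along -z
- slant_cap_face (a point): centre of the flat outer face of the slanted port's cap: same head, diameter 32, 9 mm thick. The port leans 30 degrees from the valve's z towards its -x; fully home the face's centre lies at x = -34.5, y = 0, z = 57.8 in the valve's frame. The point's z axis is the port's axis, pointing out; push along -z
- deck: sloping deck of the fixed outgoing rack: slippery grey plate 240 long, 78 wide between guides 8 mm high, with a rubber stop 20 mm high across its low end, which is the end farther from the robot. Slopes 26 degrees; a valve let go on it slides. Origin: on the plate, middle of the stop's face, 35 mm above the bench; x up the slope, y across, z square out of the plate. A valve against the stop has its origin at x = 42
- piston: bystander to leave alone: stepped steel piston, diameter 44, 50 high; origin at the centre of its underside
- fitting: bystander to leave alone: small brass fitting, diameter 28, 30 high; origin at the centre of its underside
- seal_ring: bystander to leave alone: rubber ring, diameter 56, 10 high; origin at the centre of its underside
- wrench: bystander to leave alone: wrench lying on the bench, about 200 long; z up
- driver: bystander to leave alone: screwdriver lying on the bench, about 200 long; z up
- carton: bystander to leave alone: cardboard box 90 x 130 x 60; origin at the centre of its underside
- liner: bystander to leave alone: aluminium cylinder, diameter 60, 75 high; origin at the centre of its underside
- bush: bystander to leave alone: dark steel bush, diameter 36, 40 high; origin at the centre of its underside
Things that resemble listed ones, but are neither listed nor needed, are in the scene too. What is shaped like the valve but orange, purple or turquoise is not meant.

How it is judged:
On the way, in this order (a step that is already met when the one before it is completed fails the run):
1. the cap of the straight port is home and is pushed against its stop with at least 12 N, the valve standing on the bench (value of joint top_cap above 0.0072 m and contact force between anything else and top_cap above 12 N and angle between valve's own z axis and vertical below 0.15 rad).
2. then the cap of the slanted port is home and is pushed against its stop with at least 12 N, the valve standing on the bench (value of joint each of top_cap, slant_cap above 0.0072 m and contact force between anything else and slant_cap above 12 N and angle between valve's own z axis and vertical below 0.15 rad).
3. the valve, still held, is set down flat on the upper half of the deck between the guides (angle between the z axis of valve and the z axis of deck, either way round below 0.1 rad and z of valve in the frame of deck between -0.003 and 0.005 m and y of valve in the frame of deck between -0.022 and 0.022 m and x of valve in the frame of deck between 0.115 and 0.215 m and contact force between the fingers and valve above 1 N and contact force between valve and deck above 0.3 N), for 0.05 s.
4. it is let go there: free of the gripper while still on its way down the slope (angle between the z axis of valve and the z axis of deck, either way round below 0.1 rad and z of valve in the frame of deck between -0.003 and 0.005 m and y of valve in the frame of deck between -0.022 and 0.022 m and x of valve in the frame of deck above 0.065 m and contact force between the fingers and valve below 0.05 N).
At the end, for the whole second after the job is handed in: Both caps are within 0.8 mm of fully home; the valve lies at rest and released on the deck, foot flat on it (within 0.1 rad and 5 mm), between the guides, with its origin 36 to 50 mm up the slope from the stop (value of joint each of top_cap, slant_cap above 0.0072 m and angle between the z axis of valve and the z axis of deck, either way round below 0.1 rad and z of valve in the frame of deck between -0.003 and 0.005 m and y of valve in the frame of deck between -0.022 and 0.022 m and x of valve in the frame of deck between 0.036 and 0.05 m and linear speed of valve below 0.02 m/s and contact force between the fingers and valve below 0.05 N); the robot touches nothing.
It fails at once if a cap is pressed with more than 45 N (contact force between anything else and top_cap above 45 N or contact force between anything else and slant_cap above 45 N).
It fails at once if the valve is tipped over (more than 60 degrees) (angle between valve's own z axis and vertical above 1.05 rad).
It fails at once if a bystander is moved more than 30 mm (distance of any of piston, fitting, seal_ring, wrench, driver, carton, liner, bush from where it was at the start of the episode above 0.03 m).
It also fails if it takes over 61 s, if anything falls off the work surface, if the arm or the gripper's body presses on something with over 40 N, if the wrist force passes 120 N, or if a joint passes its speed limit or range.

## Robot

A 6-joint arm with a two-finger parallel gripper is mounted at the origin on the work surface. World frame = base frame: x ahead of the robot, y to its left, z up, the work surface at z = 0. Lengths are in m, angles in rad, forces in N, time in s.
With the tool pointing down it reaches from about 0.35 to 0.775 m from the base axis. Payload 7.3 kg.
Tool frame: the origin (TCP) lies midway between the tips of the shut fingers; the grasp point (between the pads) lies 19 mm behind it; z points along the fingers, y is the direction in which the jaws open and shut (so a half turn about z gives the same grasp; the last joint's range is limited). The gripper opens to 92 mm and grips with 3 to 60 N. Pads are 19 mm wide; open, the fingers measure 130 mm over their backs; the gripper's body (75 mm by 190 mm) begins 47 mm behind the grasp point.
Start: joints at [-1.452, 0.342, 1.524, -0, 1.275, -0.146], TCP at [0.137, -0.507, 0.227] pointing down, gripper open.
Joint ranges: [-2.53, 2.53], [-0.77, 2.02], [0.04, 2.7], [-1, 4.14], [0.28, 2.66], [-3.11, 3.11]. Speed limits (rad/s): [2.57, 2.57, 3.14, 3.14, 3.14, 3.14].

## Interface

Orientations are given as [roll, pitch, yaw] about the fixed x, y, z axes, in that order (R = Rz(yaw) Ry(pitch) Rx(roll)).
In Python, from cell import robot gives the robot as it stands.
- The arm moves only by the tool step_arm, never from a script. Its argument "moves" is a list that holds one entry, the list of rows, each a list of 4 numbers: the shift along the tool's x, y, z in m, then the turn about the tool's z in rad. In form: [[[dx, dy, dz, roll], ...]]. A call has 1 to 8 rows; each row shifts and turns the commanded pose from where the row before left it, along the tool's axes as they then stand; what a row does not reach is not made up. A row lasts 1/12 s, in which the tool goes at most 41.7 mm and 7.16 degrees, less where a joint would pass 70% of its speed; a pose out of reach is approached as far as the arm can. A call with a gripper value outside its range is refused whole. "hand" is the opening, from 0 (shut) to 1 (fully open), set as the call begins (left out, the last holds). The fingers move at their own pace and stop on an object; "force" is the grip in N (left out, the last holds). Time passes only in rows, so rows that do not move let the fingers close. It gives the time, the measured TCP pose, the force and the opening at its end, in the units of the state.
- robot.observe(): the state, without advancing time (a new reading comes with each control period).
- robot.read_camera(name): name is "side" or "top" or "wrist"; returns a dict with "frame" (420x560x3 uint8, red, green, blue), "fovy" (degrees; the focal length in pixels is half the picture's height over the tangent of half this angle, whatever the lens; pixels are square), "cx", "cy" (the principal point, pixels), "k1" (the pictures are not rectified: a ray, as slopes to the right and down, at radius r is drawn at 1 + k1 r^2 times it, then the intrinsics apply), "R" (3x3) and "t" (3): a world point X has camera coordinates R X + t. Camera axes: x right, y down, z forward; pixel columns grow to the right and rows downward; lengths in m; the calibration is good to about 2 mm. A picture is of the moment at which its call begins. There is no depth.
- robot.hand_in(): hands the job in, once; it reports no verdict.
The state is a dict: "time": time; "qpos": joint angles; "qvel": joint speeds; "joint_efforts": joint torques, N m; "tool_pos": TCP position; "tool_rot": TCP orientation; "contact_force": force on the tool from outside, world axes, zero at the start; "torque": the same for the moment, N m; "opening": finger opening in m.
Only numpy, scipy, OpenCV 4.12 (cv2) and the standard library are available. Lean on these libraries where they do the work, as an engineer would, in place of code of your own. Each camera call takes 0.05 s, during which the arm holds its last target.

## Working session

There is one attempt and no reset: what is moved stays moved. The work goes in short steps, Python scripts to look and compute and a tool call to move; the robot and the scene stay as the last step left them, time stands still between calls to the robot, and variables do not carry over. Pictures are saved under pics/ and viewed, and the job is handed in when it is done.

Besides the shell and the picture viewer there is one more tool, called as name(argument=value, ...) on one line, values as JSON. step_arm: Moves the arm, as the interface text tells. Its arguments: {"type":"object","properties":{"moves":{"type":"array","items":{"type":"array","items":{"type":"array","items":{"type":"number"}}}},"hand":{"type":"number"},"force":{"type":"number"}},"required":["moves"]}

```bash
mkdir -p pics; ls; python3 - <<'E'
from cell import robot
import cv2,pickle
for n in ["side","top","wrist"]:
    c=robot.read_camera(n); cv2.imwrite(f"pics/{n}0.png",c["frame"][:,:,::-1]); pickle.dump(c,open(f"{n}0.pkl","wb"))
    print(n,c["fovy"],c["cx"],c["cy"],c["k1"],c["R"],c["t"])
print(robot.observe())
E
```

```text
pics
side 50.972795935241166 274.9521284878199 207.42939749045684 -0.07125075684488584 [[-0.84677473 -0.53139203  0.02439404]
 [-0.31996707  0.47216169 -0.82139176]
 [ 0.4249631  -0.70333907 -0.56984253]] [0.45593285 0.23450176 0.88571223]
top 56.663803971519975 275.8236294070489 205.4642682716094 0.026127736181230134 [[ 0.02075555 -0.99961503  0.0184118 ]
 [-0.98191227 -0.02384757 -0.1878286 ]
 [ 0.18819537 -0.01418028 -0.98202924]] [-0.02438945  0.53822359  1.03920802]
wrist 65.94737536691083 279.5186000998333 206.63530412314216 -0.07195871549039325 [[ 0.26332835 -0.96470114 -0.00314587]
 [-0.92116886 -0.25241153  0.29620323]
 [-0.28654165 -0.07510083 -0.95511976]] [-0.52410901 -0.03780238  0.39114812]
{'time': 0.15, 'qpos': array([-1.45198637e+00,  3.42559323e-01,  1.52473941e+00,  1.07140974e-05,
        1.27542353e+00, -1.45953185e-01]), 'qvel': array([ 0.0012269 , -0.00142002, -0.00356316,  0.00042241, -0.00076247,
       -0.00224405]), 'joint_efforts': array([ 2.29557343e-03, -4.31469941e+01, -2.44353247e+01,  7.17556709e-02,
        5.38203120e-02, -8.26946166e-05]), 'tool_pos': array([ 0.13739655, -0.50640658,  0.22622667]), 'tool_rot': array([-3.14047655e+00, -1.74422639e-04,  2.64759918e-01]), 'contact_force': array([0.88100106, 0.58693084, 0.09872124]), 'torque': array([ 0.02635619, -0.08761063, -0.02416799]), 'opening': 0.09152857480091316}
```

View pics/side0.png

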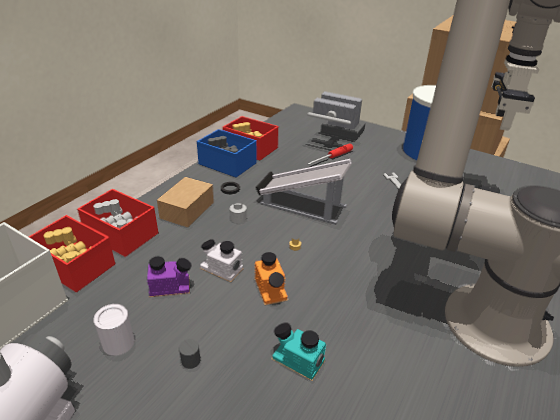

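View pics/top0.png

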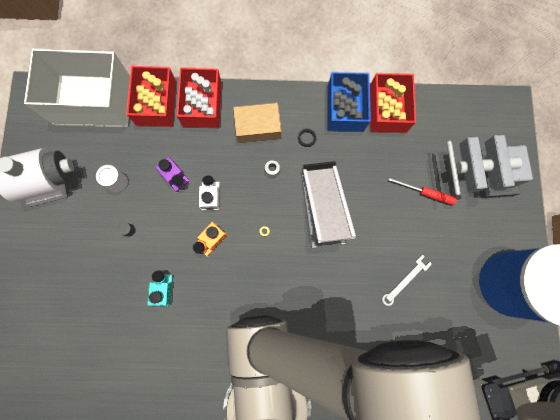

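View pics/wrist0.png

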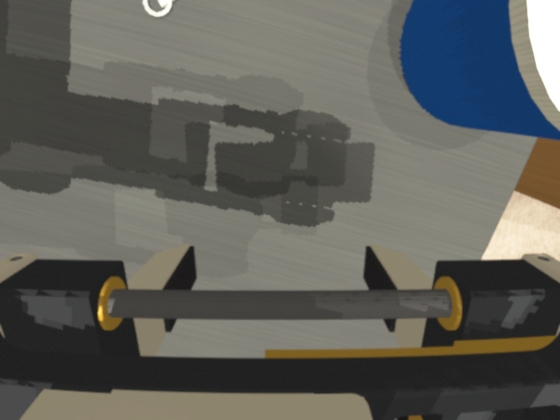

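```bash
cat > h.py <<'E'
import numpy as np,cv2,pickle
def K(c):
    f=210/np.tan(np.radians(c["fovy"])/2); return f
def proj(c,X):
    X=np.atleast_2d(X); p=X@np.array(c["R"]).T+c["t"]; s=p[:,:2]/p[:,2:]
    r2=(s**2).sum(1,keepdims=True); s=s*(1+c["k1"]*r2)
    return s*K(c)+[c["cx"],c["cy"]]
def ray(c,uv):
    d=(np.atleast_2d(uv)-[c["cx"],c["cy"]])/K(c); s=d.copy()
    for _ in range(20): s=d/(1+c["k1"]*(s**2).sum(1,keepdims=True))
    R=np.array(c["R"]); v=np.c_[s,np.ones(len(s))]@R; o=-R.T@c["t"]
    return o,v
def onz(c,uv,z):
    o,v=ray(c,uv); k=(np.atleast_1d(z)-o[2])/v[:,2]; return o+v*k[:,None]
def Rz(a): return np.array([[np.cos(a),-np.sin(a),0],[np.sin(a),np.cos(a),0],[0,0,1]])
def Ry(a): return np.array([[np.cos(a),0,np.sin(a)],[0,1,0],[-np.sin(a),0,np.cos(a)]])
E
python3 - <<'E'
from h import *
c=pickle.load(open("top0.pkl","rb")); f=c["frame"][:,:,::-1]
a=cv2.resize(f[165:215,180:240],None,fx=6,fy=6,interpolation=cv2.INTER_CUBIC)
b=cv2.resize(f[155:255,290:365],None,fx=5,fy=5,interpolation=cv2.INTER_CUBIC)
s=pickle.load(open("side0.pkl","rb"))["frame"][:,:,::-1]
d=cv2.resize(s[232:285,195:250],None,fx=5,fy=5,interpolation=cv2.INTER_CUBIC)
o=np.zeros((600,800,3),np.uint8); o[:300,:360]=a; o[:500,400:775]=b; o[310:310+265,:275]=d
cv2.imwrite("pics/crop0.png",o)
print(onz(c,[[208,182],[208,195]],[.065,.069]))
print(onz(c,[[320,165],[332,243],[305,168],[350,235]],[.05,.12,.04,.12]))
E
```

```text
[[0.59791041 0.17811843 0.065     ]
 [0.56004889 0.17550275 0.069     ]]
[[ 0.65991363 -0.13634982  0.05      ]
 [ 0.43050039 -0.15808857  0.12      ]
 [ 0.6528532  -0.09431323  0.04      ]
 [ 0.45229175 -0.20489268  0.12      ]]
```

View pics/crop0.png

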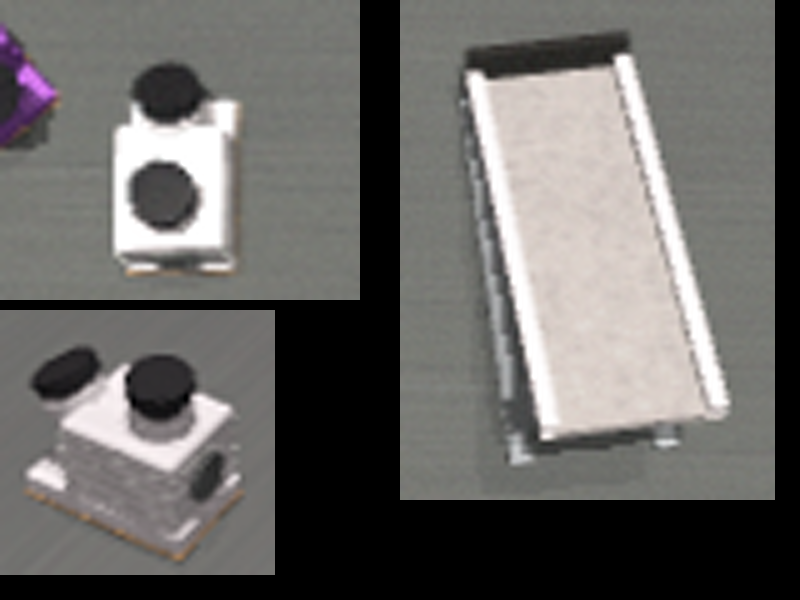

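```bash
python3 - <<'E'
from h import *
c=pickle.load(open("wrist0.pkl","rb")); o=-np.array(c["R"]).T@c["t"]; print(o)
f=.264; X=np.array([np.cos(f),np.sin(f),0]);Y=np.array([np.sin(f),-np.cos(f),0]);d=o-[.1374,-.5064,.2262]; print(d@X,d@Y,d[2])
print(onz(c,[[280,207],[280,30],[280,390]],0))
E
```

```text
[ 0.21527061 -0.48577477  0.3831417 ]
0.08055473005383364 0.00040922135280157396 0.1569417032221614
[[ 0.10002687 -0.51660132  0.        ]
 [ 0.29325285 -0.46377827  0.        ]
 [-0.18634488 -0.59492472  0.        ]]
```

step_arm(moves=[[[0.0285,-0.0194,-0.0053,0],[0.0285,-0.0194,-0.0053,0],[0.0285,-0.0194,-0.0053,0],[0.0285,-0.0194,-0.0053,0],[0.0285,-0.0194,-0.0053,0],[0.0285,-0.0194,-0.0053,0],[0.0285,-0.0194,-0.0053,0],[0.0285,-0.0194,-0.0053,0]]])

```text
time: 0.82
tool_pos: [0.3175, -0.2957, 0.2693]
tool_rot: [-3.141, 0.0, 0.265]
contact_force: [-0.2, -0.5, 0.4]
opening: 0.092
```

step_arm(moves=[[[0.0285,-0.0194,-0.0053,0],[0.0285,-0.0194,-0.0053,0],[0.0285,-0.0194,-0.0053,0],[0.0285,-0.0194,-0.0053,0],[0.0285,-0.0194,-0.0053,0],[0.0285,-0.0194,-0.0053,0],[0,0,0,0],[0,0,0,0]]])

```text
time: 1.48
tool_pos: [0.452, -0.1389, 0.3007]
tool_rot: [-3.142, 0.0, 0.268]
contact_force: [-0.2, 0.1, -0.4]
opening: 0.092
```

```bash
cat > snap.py <<'E'
import sys,cv2,pickle
from cell import robot
for a in sys.argv[1:]:
    n=a.rstrip("0123456789"); c=robot.read_camera(n); c["obs"]=robot.observe()
    cv2.imwrite(f"pics/{a}.png",c["frame"][:,:,::-1]); pickle.dump(c,open(f"{a}.pkl","wb"))
o=robot.observe(); print(o["time"],o["tool_pos"],o["tool_rot"],o["contact_force"])
E
python3 snap.py wrist1
```

```text
1.5333 [ 0.45124257 -0.13989678  0.30049226] [-3.14145838e+00  1.08275954e-03  2.66482818e-01] [ 0.56925559 -0.64776464  0.16555719]
```

View pics/wrist1.png

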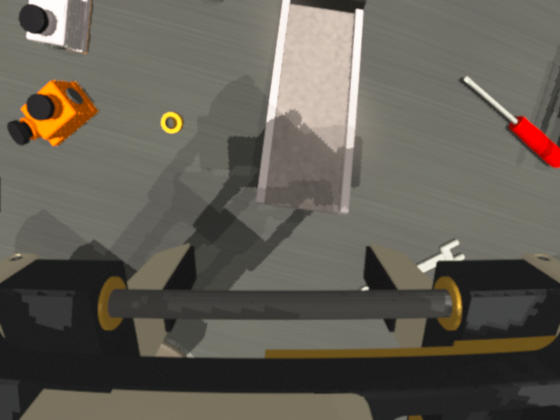

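```bash
python3 - <<'E'
from h import *
c=pickle.load(open("wrist1.pkl","rb")); f=c["frame"][:,:,::-1]
b=cv2.resize(f[0:60,265:385],None,fx=6,fy=6,interpolation=cv2.INTER_CUBIC)
a=cv2.resize(f[180:225,250:370],None,fx=6,fy=6,interpolation=cv2.INTER_CUBIC)
o=np.zeros((640,720,3),np.uint8); o[:360]=b;o[365:635]=a
cv2.imwrite("pics/crop1.png",o[:, :])
E
```

```text
(no output)
```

View pics/crop1.png

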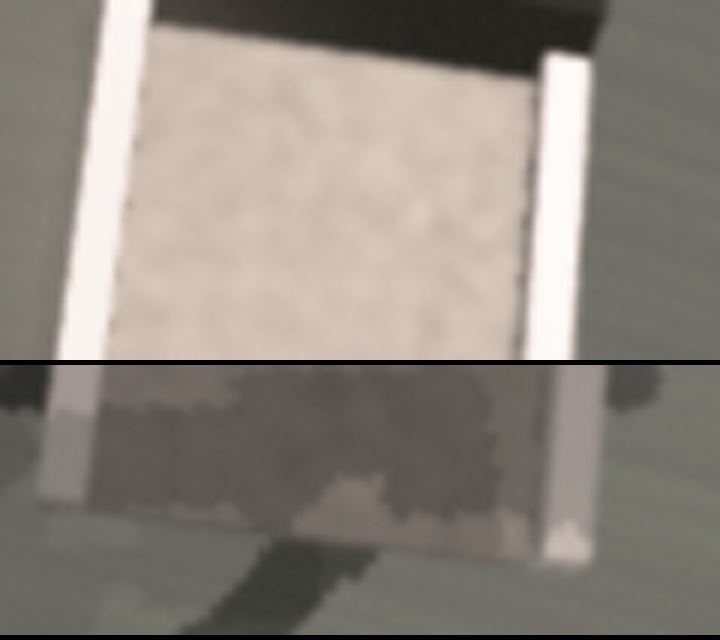

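```bash
cat > deck.py <<'E'
from h import *
from scipy.optimize import least_squares
def deckT(p,sl=np.radians(26)):
    # deck x axis up slope: world horizontal dir yaw p[2], rising
    R=Rz(p[2])@Ry(-sl); return R,np.array([p[0],p[1],.035])
if __name__=="__main__":
    c=pickle.load(open("wrist1.pkl","rb"))
    P=np.array([[0,-.039,0],[0,.039,0],[.24,-.039,0],[.24,.039,0]])
    uv=np.array([[290,4.5],[354.2,13],[264.2,203.5],[340,212.8]])
    for free in (0,1):
        def r(p):
            R,t=deckT(p[:3],p[3] if free else np.radians(26)); return (proj(c,P@R.T+t)-uv).ravel()
        s=least_squares(r,[.66,-.12,np.pi+.28,.45]); print(s.x,s.x[2]-np.pi,s.fun.round(1))
    R,t=deckT(s.x[:3])
    top=pickle.load(open("top0.pkl","rb"));print(proj(top,P@R.T+t))
E
python3 deck.py
```

```text
[ 0.65233775 -0.13537114  3.28775942  0.45      ] 0.14616676383236182 [-0.6 -0.9  0.5  0.2  0.5  0.5 -0.4  0.2]
[ 0.6519784  -0.13539715  3.28613711  0.47032645] 0.14454445785375025 [-0.6 -0.6  0.4  0.6  0.1  0.1  0.1 -0. ]
[[305.68464772 170.67196508]
 [332.28408166 167.58801452]
 [321.33385939 241.02789745]
 [351.75702584 237.3057175 ]]
```

step_arm(moves=[[[0,0,0,0.0887],[0,0,0,0.0887],[0,0,0,0.0887],[0.0045,-0.0353,0.0111,0],[0.0045,-0.0353,0.0111,0],[0.0045,-0.0353,0.0111,0],[0.0045,-0.0353,0.0111,0],[0.0045,-0.0353,0.0111,0]]])

```text
time: 2.2
tool_pos: [0.4735, 0.0361, 0.2447]
tool_rot: [3.141, 0.0, -0.004]
contact_force: [0.7, -0.8, -0.6]
opening: 0.0918
```

step_arm(hand=0, moves=[[[0.0045,-0.0353,0.0111,0],[0.0045,-0.0353,0.0111,0],[0.0045,-0.0353,0.0111,0],[0.0045,-0.0353,0.0111,0],[0,0,0,0],[0,0,0,0]]])

```text
time: 2.7
tool_pos: [0.4918, 0.1773, 0.1998]
tool_rot: [3.141, 0.002, -0.0]
contact_force: [0.3, -0.2, 0.1]
opening: 0.0566
```

```bash
python3 snap.py wrist2
```

```text
2.75 [0.49213009 0.17637668 0.20045065] [ 3.14057151e+00  1.32310427e-03 -1.52160362e-03] [ 0.82858247 -1.28209889  0.23036704]
```

View pics/wrist2.png

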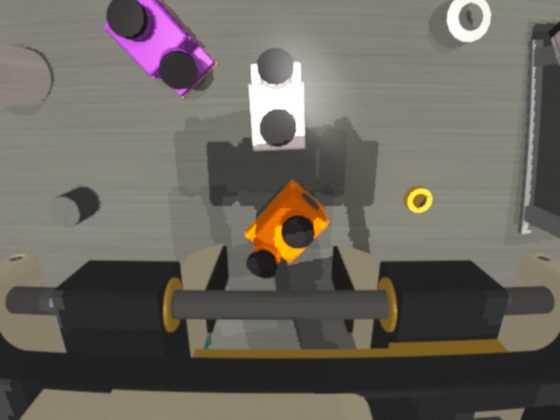

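```bash
python3 - <<'E'
from h import *
c=pickle.load(open("wrist2.pkl","rb")); f=c["frame"][:,:,::-1]
b=cv2.resize(f[40:160,235:320],None,fx=5,fy=5,interpolation=cv2.INTER_CUBIC)
cv2.imwrite("pics/crop2.png",b)
g=np.clip(f[40:160,235:320].astype(float)*.75,0,255).astype(np.uint8)
E
```

```text
(no output)
```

View pics/crop2.png

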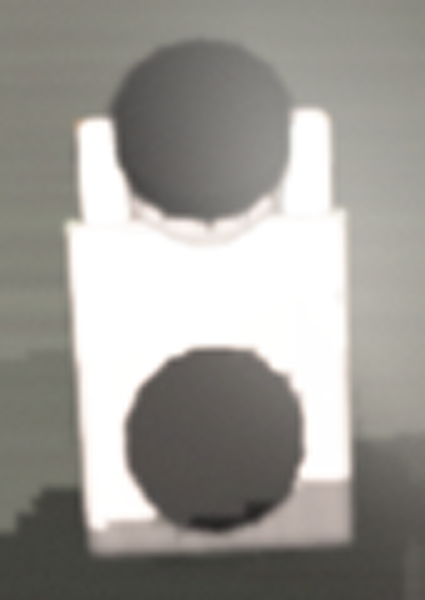

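```bash
cat > valve.py <<'E'
from h import *
from scipy.optimize import least_squares
def vT(p): return Rz(p[2]),np.array([p[0],p[1],0])
s3=np.array([-.5,0,np.sqrt(.75)])
def pts(a,b):
    return np.array([[-.020,-.025,.052],[-.020,.025,.052],[-.042,-.025,.012],[-.042,.025,.012],
      [.018,0,.069+a],np.array([-.0345,0,.0578])+b*s3,[.040,-.025,.052],[.040,.025,.052],[.042,-.025,.012],[.042,.025,.012]])
if __name__=="__main__":
    c=pickle.load(open("wrist2.pkl","rb"))
    # yaw~pi: valve y = -world y -> image right; y=-.025 is image left
    uv=np.array([[68,228],[345,210],[78,116],[330,106],[215,440],[203,130]])/5+[235,40]-.4
    w=np.array([1,1,.7,.7,1,1])[:,None]
    def r(p):
        R,t=vT(p); return ((proj(c,pts(p[3],p[4])@R.T+t)[:6]-uv)*w).ravel()
    s=least_squares(r,[.57,.177,np.pi,.004,.004]); print(s.x,s.x[2]-np.pi); print(s.fun.reshape(-1,2).round(1))
    R,t=vT(s.x); print((proj(c,pts(*s.x[3:])@R.T+t)+.4-[235,40])*5)
    for n in("top0","side0"):
        k=pickle.load(open(n+".pkl","rb")); print(proj(k,pts(*s.x[3:])@R.T+t).round(1)[[0,1,2,3,4,5,8,9]].tolist())
E
python3 valve.py
```

```text
[ 5.72580535e-01  1.79700456e-01  3.19025162e+00  7.78553906e-04
 -9.16366844e-04] 0.04865896743769049
[[-0.3 -0.8]
 [ 0.4  0. ]
 [-0.1  0.8]
 [-0.1  0.4]
 [ 0.2  0. ]
 [-0.2  0. ]]
[[ 66.3014043  224.14607963]
 [346.93959704 210.14739161]
 [ 77.53979873 121.44547254]
 [329.15997574 108.70181292]
 [216.21765743 440.10248441]
 [202.08850452 130.05361873]
 [ 89.38586589 559.94837213]
 [355.73538993 547.40726868]
 [105.27079685 543.68601003]
 [341.34762881 532.54546671]]
[[198.8, 185.2], [216.6, 184.8], [201.2, 181.1], [218.4, 180.7], [206.6, 196.8], [207.4, 179.7], [201.0, 209.4], [218.4, 209.0]]
[[205.2, 252.9], [218.4, 240.6], [198.6, 263.1], [211.6, 250.8], [225.7, 246.2], [206.7, 242.8], [229.4, 276.4], [241.8, 263.2]]
```

step_arm(hand=0, moves=[[[0,0,0,-0.05],[0.0208,0.0002,0.02,0],[0.0208,0.0002,0.03,0],[0.0208,0.0002,0.03,0],[0,0,0.03,0],[0,0,0.004,0],[0,0,0,0],[0,0,0,0]]])

```text
time: 3.42
tool_pos: [0.5552, 0.1788, 0.0885]
tool_rot: [3.142, -0.001, 0.047]
contact_force: [-0.2, -1.1, 0.8]
opening: 0.0017
```

```bash
python3 snap.py wrist3 side3
```

```text
3.5167 [0.55582285 0.17956255 0.08953932] [-3.14124202 -0.00395287  0.04804573] [-0.56885226 -0.08855668  0.76853849]
```

View pics/wrist3.png

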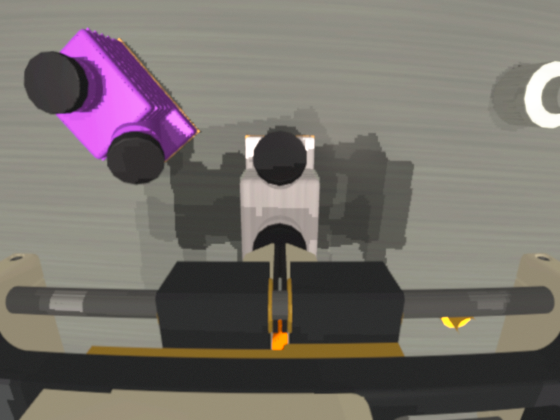

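View pics/side3.png

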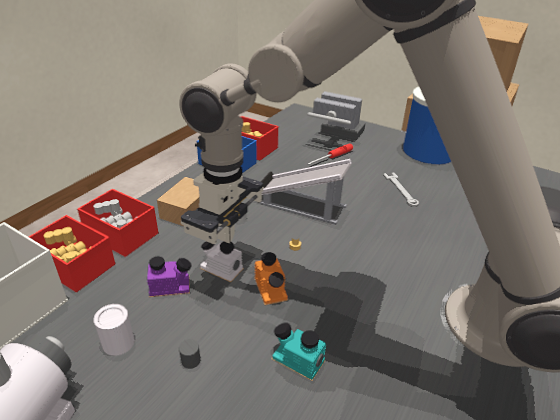

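step_arm(moves=[[[0,0,0.002,0],[0,0,0.002,0],[0,0,0.002,0],[0,0,0.002,0],[0,0,0.002,0],[0,0,0.001,0],[0,0,0.001,0],[0,0,0.001,0]]])

```text
time: 4.18
tool_pos: [0.5547, 0.1801, 0.0748]
tool_rot: [3.142, -0.0, 0.049]
contact_force: [-2.6, -0.7, 8.0]
opening: 0.0002
```

step_arm(moves=[[[0,0,0.001,0],[0,0,0.001,0],[0,0,0.0005,0],[0,0,0,0]]])

```text
time: 4.52
tool_pos: [0.5547, 0.18, 0.0722]
tool_rot: [3.142, -0.0, 0.049]
contact_force: [-2.1, -0.1, 7.9]
opening: 0.0006
```

step_arm(moves=[[[0,0,0.0005,0],[0,0,0.0005,0],[0,0,0.0005,0],[0,0,0,0]]])

```text
time: 4.85
tool_pos: [0.5547, 0.18, 0.0707]
tool_rot: [3.142, -0.0, 0.049]
contact_force: [-2.0, -0.2, 6.8]
opening: 0.0003
```

step_arm(moves=[[[0,0,0.0005,0],[0,0,0.0003,0],[0,0,0,0]]])

```text
time: 5.1
tool_pos: [0.5547, 0.18, 0.07]
tool_rot: [3.142, -0.0, 0.049]
contact_force: [-2.9, -0.0, 7.6]
opening: 0.0002
```

step_arm(moves=[[[0,0,0.0003,0],[0,0,0.0003,0],[0,0,0.0002,0],[0,0,0,0]]])

```text
time: 5.43
tool_pos: [0.5547, 0.1801, 0.0693]
tool_rot: [-3.142, -0.0, 0.049]
contact_force: [-3.0, -1.3, 7.9]
opening: -0.0
```

step_arm(moves=[[[0,0,0.0003,0],[0,0,0,0]]])

```text
time: 5.6
tool_pos: [0.5547, 0.18, 0.0692]
tool_rot: [3.142, -0.001, 0.049]
contact_force: [-4.6, -0.1, 10.0]
opening: 0.0007
```

step_arm(moves=[[[0,0,0.0003,0],[0,0,0,0]]])

```text
time: 5.77
tool_pos: [0.5547, 0.18, 0.0692]
tool_rot: [3.142, -0.001, 0.049]
contact_force: [-4.8, -1.6, 11.4]
opening: 0.0002
```

step_arm(moves=[[[0,0,0.0003,0],[0,0,0,0]]])

```text
time: 5.93
tool_pos: [0.5547, 0.1801, 0.0692]
tool_rot: [3.142, -0.001, 0.049]
contact_force: [-4.5, -0.7, 13.9]
opening: 0.0008
```

Stopped dead at z = 0.0692, about 7 N/mm; going on to about 20 N.

step_arm(moves=[[[0,0,0.0004,0],[0,0,0.0004,0],[0,0,0,0]]])

```text
time: 6.18
tool_pos: [0.5548, 0.1801, 0.0691]
tool_rot: [3.142, -0.001, 0.049]
contact_force: [-7.0, -1.0, 19.7]
opening: 0.0006
```

step_arm(moves=[[[0,0,0,0]]])

```text
time: 6.27
tool_pos: [0.5548, 0.1801, 0.0691]
tool_rot: [-3.142, -0.001, 0.049]
contact_force: [-7.4, -1.6, 18.9]
opening: 0.0004
```

step_arm(moves=[[[0,0,-0.025,0],[0.02,0.0013,0,0],[0.025,0,0,0],[0.024,0,0,0],[0,0,0.01,0],[0,0,0,0],[0,0,0,0]]])

```text
time: 6.85
tool_pos: [0.6221, 0.1818, 0.0801]
tool_rot: [3.141, 0.004, 0.049]
contact_force: [0.1, -1.1, 0.2]
opening: 0.0005
```

```bash
python3 snap.py wrist4 side4; python3 - <<'E'
from h import *
from valve import *
f=pickle.load(open("side4.pkl","rb"))["frame"][:,:,::-1]
g=pickle.load(open("wrist4.pkl","rb"))["frame"][:,:,::-1]
o=np.zeros((600,800,3),np.uint8)
o[:360,:400]=cv2.resize(f[220:292,185:265],None,fx=5,fy=5,interpolation=cv2.INTER_CUBIC)
o[:420,400:]=cv2.resize(g[150:290,210:343],(400,420),interpolation=cv2.INTER_CUBIC)
cv2.imwrite("pics/crop4.png",o)
E
```

```text
6.95 [0.62259651 0.18204207 0.08141652] [3.14136669e+00 1.55950515e-03 4.90042195e-02] [0.86144466 0.15326619 0.6476357 ]
```

View pics/crop4.png

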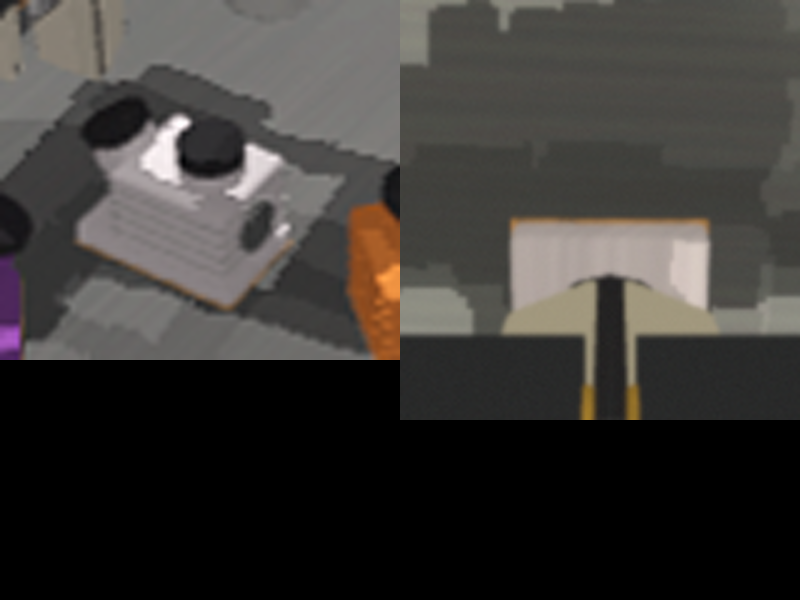

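step_arm(moves=[[[0.0015,0,0.0105,0],[0,0,0,0],[-0.001,0,0.00173,0],[-0.001,0,0.00173,0],[-0.00075,0,0.0013,0],[-0.0005,0,0.00087,0],[-0.0005,0,0.00087,0],[0,0,0,0]]])

```text
time: 7.62
tool_pos: [0.6213, 0.1818, 0.0646]
tool_rot: [3.141, 0.0, 0.049]
contact_force: [-0.9, -0.3, 0.9]
opening: 0.0005
```

step_arm(moves=[[[-0.0005,0,0.00087,0],[-0.0005,0,0.00087,0],[-0.0005,0,0.00087,0],[0,0,0,0]]])

```text
time: 7.95
tool_pos: [0.6197, 0.1818, 0.0619]
tool_rot: [3.141, 0.0, 0.049]
contact_force: [-0.1, -0.2, -0.1]
opening: 0.0006
```

step_arm(moves=[[[-0.0005,0,0.00087,0],[-0.0005,0,0.00087,0],[0,0,0,0]]])

```text
time: 8.2
tool_pos: [0.6192, 0.1818, 0.0605]
tool_rot: [3.142, -0.001, 0.049]
contact_force: [0.6, 0.5, 1.6]
opening: 0.0006
```

step_arm(moves=[[[-0.0005,0,0.00087,0],[0,0,0,0]]])

```text
time: 8.37
tool_pos: [0.6191, 0.1818, 0.0601]
tool_rot: [-3.142, -0.002, 0.049]
contact_force: [1.6, -0.5, 4.2]
opening: 0.0005
```

step_arm(moves=[[[-0.0004,0,0.0007,0],[0,0,0,0]]])

```text
time: 8.53
tool_pos: [0.619, 0.1818, 0.0599]
tool_rot: [-3.141, -0.003, 0.049]
contact_force: [1.2, -0.6, 6.1]
opening: 0.0002
```

step_arm(moves=[[[-0.0004,0,0.0007,0],[-0.0004,0,0.0007,0],[0,0,0,0]]])

```text
time: 8.78
tool_pos: [0.6185, 0.1818, 0.0588]
tool_rot: [-3.141, -0.003, 0.049]
contact_force: [2.0, 0.5, 7.6]
opening: 0.0005
```

step_arm(moves=[[[-0.0004,0,0.0007,0],[0,0,0,0]]])

```text
time: 8.95
tool_pos: [0.6181, 0.1817, 0.0582]
tool_rot: [-3.141, -0.004, 0.049]
contact_force: [0.5, 0.1, 7.6]
opening: 0.0006
```

step_arm(moves=[[[-0.0004,0,0.0007,0],[-0.0004,0,0.0007,0],[0,0,0,0]]])

```text
time: 9.2
tool_pos: [0.6174, 0.1818, 0.0571]
tool_rot: [-3.141, -0.004, 0.049]
contact_force: [1.1, -0.2, 9.5]
opening: 0.0003
```

step_arm(moves=[[[-0.0004,0,0.0007,0],[0,0,0,0]]])

```text
time: 9.37
tool_pos: [0.6175, 0.1817, 0.057]
tool_rot: [-3.141, -0.005, 0.049]
contact_force: [1.3, -0.4, 12.5]
opening: 0.0006
```

step_arm(moves=[[[-0.0004,0,0.0007,0],[0,0,0,0]]])

```text
time: 9.53
tool_pos: [0.6175, 0.1817, 0.0568]
tool_rot: [-3.141, -0.006, 0.049]
contact_force: [1.5, -1.6, 13.9]
opening: 0.0005
```

step_arm(moves=[[[-0.0004,0,0.0007,0],[0,0,0,0]]])

```text
time: 9.7
tool_pos: [0.6174, 0.1817, 0.0567]
tool_rot: [-3.141, -0.007, 0.049]
contact_force: [0.7, -1.1, 16.7]
opening: 0.0004
```

step_arm(moves=[[[-0.0004,0,0.0007,0],[0,0,0,0]]])

```text
time: 9.87
tool_pos: [0.6174, 0.1817, 0.0566]
tool_rot: [-3.141, -0.008, 0.049]
contact_force: [1.1, -0.4, 20.7]
opening: 0.0007
```

step_arm(hand=1, moves=[[[0.01,0,-0.02,0],[0,0,-0.035,0],[-0.02,0,-0.035,0],[-0.035,0,-0.02,0],[-0.036,0,-0.02,0],[-0.02,0,0,0],[0,0,0,0],[0,0,0,0]]])

```text
time: 10.53
tool_pos: [0.5128, 0.1767, 0.1829]
tool_rot: [3.142, -0.0, 0.049]
contact_force: [-0.5, 0.6, 0.3]
opening: 0.0495
```

```bash
python3 snap.py wrist5; python3 - <<'E'
from h import *
from valve import *
c=pickle.load(open("wrist5.pkl","rb"));g=c["frame"][:,:,::-1].copy()
R,t=vT([.5726,.1797,np.pi+.0487])
uv=proj(c,pts(0,0)@R.T+t); print(uv.round(1).tolist())
u0,v0=(uv.mean(0)-[50,70]).astype(int); v0=max(v0,0); print(u0,v0)
im=cv2.resize(g[v0:v0+140,u0:u0+100],None,fx=4,fy=4,interpolation=cv2.INTER_CUBIC)
im2=im.copy()
for p in (uv-[u0,v0])*4+2: cv2.circle(im2,tuple(int(x) for x in p),3,(0,0,255),-1)
cv2.imwrite("pics/crop5.png",np.hstack([im,im2]))
E
```

```text
10.5833 [0.51367181 0.17664456 0.1824676 ] [ 3.14149442e+00 -2.09383760e-04  4.88249058e-02] [-0.11161631 -0.92892726  0.44910461]
[[250.6, 107.8], [308.9, 107.9], [253.8, 84.0], [305.9, 84.1], [279.6, 154.9], [279.8, 89.7], [252.0, 176.4], [307.2, 176.5], [255.3, 170.3], [304.0, 170.4]]
229 62
```

View pics/crop5.png

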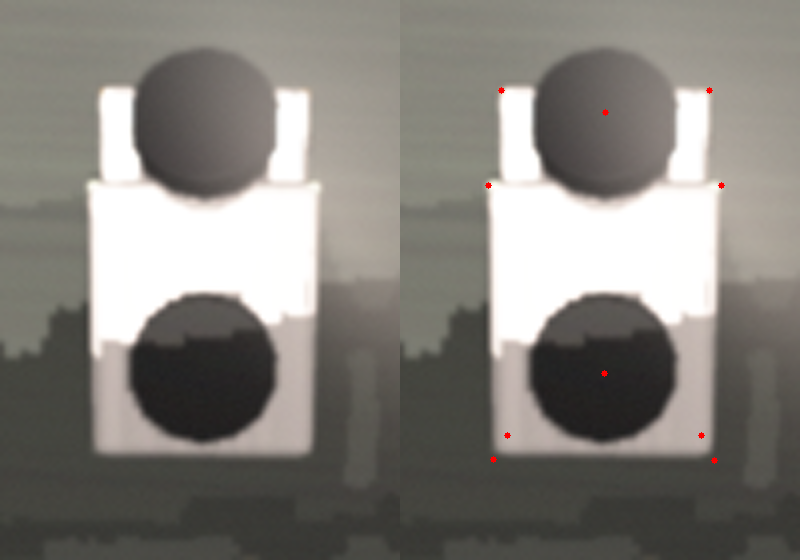

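```bash
python3 - <<'E'
from h import *
c=pickle.load(open("wrist2.pkl","rb"));print(onz(c,[[214,64],[184,97],[293,181]],[.0,0,.05]))
E
```

```text
[[0.61490178 0.24501464 0.        ]
 [0.58240239 0.27852696 0.        ]
 [0.50274464 0.16423172 0.05      ]]
```

step_arm(hand=0.85, force=25, moves=[[[0.0275,0,0.01,0],[0.0276,0,0.01,0],[0,0,0.03,0],[0,0,0.035,0],[0,0,0.035,0],[0,0,0.03,0],[0,0,0.014,0],[0,0,0,0]]])

```text
time: 11.25
tool_pos: [0.5664, 0.1785, 0.0131]
tool_rot: [3.14, 0.009, 0.048]
contact_force: [-0.2, -0.3, 0.1]
opening: 0.0782
```

step_arm(hand=0.85, moves=[[[0,0,0,0]]])

```text
time: 11.33
tool_pos: [0.5687, 0.179, 0.0169]
tool_rot: [3.141, 0.003, 0.048]
contact_force: [-0.1, 0.4, 0.1]
opening: 0.078
```

step_arm(hand=0, force=25, moves=[[[0,0,0,0],[0,0,0,0],[0,0,0,0],[0,0,0,0],[0,0,0,0],[0,0,0,0]]])

```text
time: 11.83
tool_pos: [0.5691, 0.1795, 0.0194]
tool_rot: [-3.141, -0.002, 0.049]
contact_force: [-0.7, 1.2, 3.4]
opening: 0.0501
```

step_arm(moves=[[[0,0,-0.005,0],[0,0,-0.015,0],[0,0,-0.025,0],[0,0,-0.035,0],[0,0,-0.035,0],[0,0,-0.03,0],[0,0,-0.01,0],[0,0,0,0]]])

```text
time: 12.5
tool_pos: [0.5696, 0.1795, 0.1756]
tool_rot: [-3.141, -0.004, 0.049]
contact_force: [0.9, 0.8, -7.5]
opening: 0.0497
```

```bash
python3 snap.py side6 wrist6; python3 - <<'E'
import cv2,numpy as np
a=cv2.imread("pics/side6.png")[130:270,150:310]; b=cv2.imread("pics/wrist6.png")
cv2.imwrite("pics/c6.png",np.hstack([cv2.resize(a,None,fx=2.5,fy=2.5),cv2.resize(b[100:300,180:380],(350,350))]))
E
```

```text
12.6 [0.56731726 0.17905592 0.1712931 ] [3.14097282 0.00370296 0.04880335] [-0.22399164  0.48076371 -7.70784893]
```

View pics/c6.png

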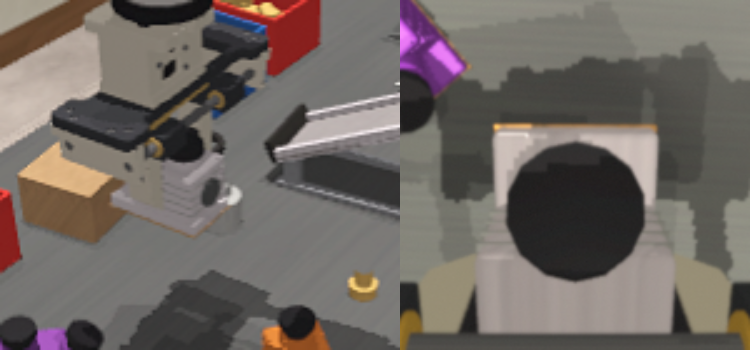

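step_arm(moves=[[[0,0,-0.02,-0.0482],[0,0,-0.026,-0.0483],[-0.0054,0.0162,0,0],[-0.0108,0.0324,0,0],[-0.0108,0.0324,0,0],[-0.0108,0.0324,0,0],[-0.0108,0.0324,0,0],[-0.0108,0.0324,0,0]]])

```text
time: 13.27
tool_pos: [0.5336, -0.0068, 0.2161]
tool_rot: [-3.14, 0.006, 0.146]
contact_force: [0.9, -1.0, -6.4]
opening: 0.0497
```

step_arm(force=20, moves=[[[-0.0108,0.0324,0,0],[-0.0108,0.0324,0,0],[-0.0108,0.0324,0,0],[-0.0108,0.0324,0,0],[-0.0054,0.0162,0,0],[0,0,0,0],[0,0,0,0],[0,0,0,0]]])

```text
time: 13.93
tool_pos: [0.5078, -0.1561, 0.2173]
tool_rot: [-3.139, 0.003, 0.145]
contact_force: [0.0, 0.1, -7.0]
opening: 0.05
```

```bash
python3 snap.py side7 wrist7 top7; python3 - <<'E'
import cv2,numpy as np
a=cv2.imread("pics/side7.png")[80:230,210:400]; b=cv2.imread("pics/wrist7.png")
cv2.imwrite("pics/c7.png",np.hstack([cv2.resize(a,(507,400)),cv2.resize(b[60:300,190:370],(290,400))]))
E
```

```text
14.0833 [ 0.50852325 -0.15576415  0.21871253] [-3.14064135e+00  1.19686153e-03  1.46658237e-01] [ 0.05418595 -0.46019272 -6.83926429]
```

View pics/c7.png

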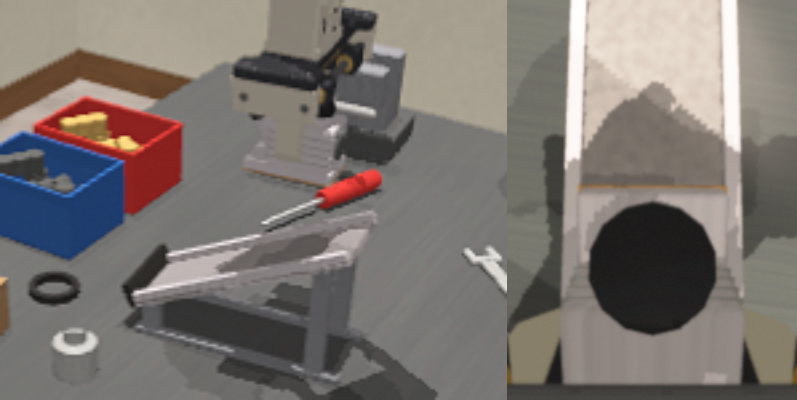

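step_arm(moves=[[[0,0,0.02,0],[0,0,0.025,0],[0,0,0.015,0],[0,0,0.009,0],[0,0,0,0],[0,0,0,0]]])

```text
time: 14.58
tool_pos: [0.509, -0.1566, 0.1507]
tool_rot: [3.141, -0.0, 0.146]
contact_force: [0.8, -0.0, -6.0]
opening: 0.0499
```

step_arm(moves=[[[0,0,0.001,0],[0,0,0.001,0],[0,0,0.001,0],[0,0,0,0]]])

```text
time: 14.92
tool_pos: [0.5088, -0.157, 0.1479]
tool_rot: [3.141, -0.001, 0.145]
contact_force: [0.6, -0.2, -7.5]
opening: 0.0495
```

step_arm(force=15, moves=[[[0,0,0.0015,0],[0,0,0.0015,0],[0,0,0.0015,0],[0,0,0.001,0],[0,0,0,0]]])

```text
time: 15.33
tool_pos: [0.5096, -0.1571, 0.1428]
tool_rot: [3.14, -0.002, 0.145]
contact_force: [2.0, 1.3, -1.6]
opening: 0.0497
```

step_arm(moves=[[[0,0,0.001,0],[0,0,0.001,0],[0,0,0.001,0],[0,0,0,0]]])

```text
time: 15.67
tool_pos: [0.5109, -0.1571, 0.1404]
tool_rot: [3.14, -0.006, 0.145]
contact_force: [6.2, 3.0, 3.4]
opening: 0.0498
```

step_arm(force=10, moves=[[[0,0,0.001,0],[0,0,0.001,0],[0,0,0.001,0],[0,0,0,0]]])

```text
time: 16.0
tool_pos: [0.5098, -0.1573, 0.1366]
tool_rot: [3.14, -0.003, 0.145]
contact_force: [4.7, 1.0, -1.3]
opening: 0.0499
```

```bash
python3 snap.py side8 wrist8; python3 - <<'E'
import cv2,numpy as np
a=cv2.imread("pics/side8.png")[100:220,250:370]; b=cv2.imread("pics/wrist8.png")
cv2.imwrite("pics/c8.png",np.hstack([cv2.resize(a,(480,480),interpolation=cv2.INTER_CUBIC),cv2.resize(b[60:300,190:370],(300,480)[:2])]))
E
```

```text
16.1 [ 0.50950457 -0.15723474  0.1364829 ] [ 3.14031681e+00 -2.04054012e-03  1.45249738e-01] [ 4.87512051  1.28436939 -0.37943457]
```

View pics/c8.png

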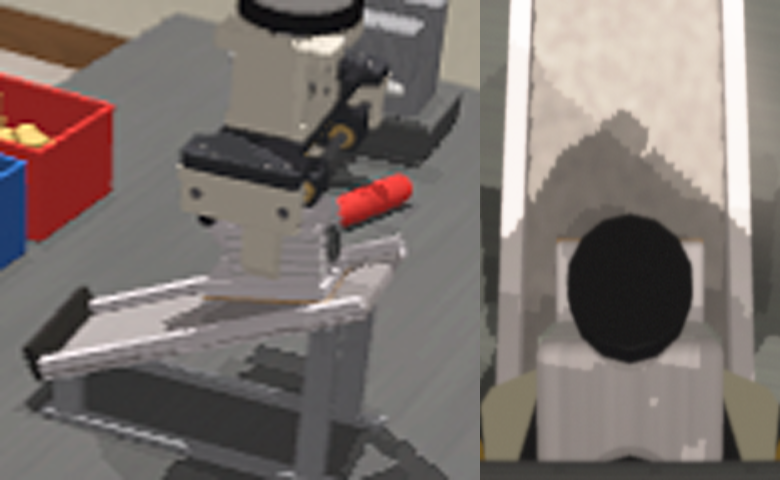

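step_arm(moves=[[[0,0,0.001,0],[0,0,0.001,0],[0,0,0.001,0],[0,0,0.001,0],[0,0,0,0]]])

```text
time: 16.52
tool_pos: [0.5081, -0.1568, 0.1314]
tool_rot: [-3.141, 0.001, 0.145]
contact_force: [2.9, 0.6, -3.3]
opening: 0.0502
```

step_arm(moves=[[[0,0,0.001,0],[0,0,0.001,0],[0,0,0.001,0],[0,0,0,0]]])

```text
time: 16.85
tool_pos: [0.5086, -0.1569, 0.1289]
tool_rot: [-3.142, 0.0, 0.145]
contact_force: [3.3, 0.1, -2.8]
opening: 0.05
```

```bash
python3 snap.py side9 wrist9; python3 - <<'E'
import cv2,numpy as np
a=cv2.imread("pics/side9.png")[100:220,250:370]; b=cv2.imread("pics/wrist9.png")
cv2.imwrite("pics/c9.png",np.hstack([cv2.resize(a,(480,480),interpolation=cv2.INTER_CUBIC),cv2.resize(b[60:300,190:370],(300,480)[:2])]))
E
```

```text
16.95 [ 0.50854658 -0.15692309  0.12889505] [-3.14157642e+00  1.71512089e-04  1.45113892e-01] [ 3.4939586   0.524076   -2.17818337]
```

View pics/c9.png

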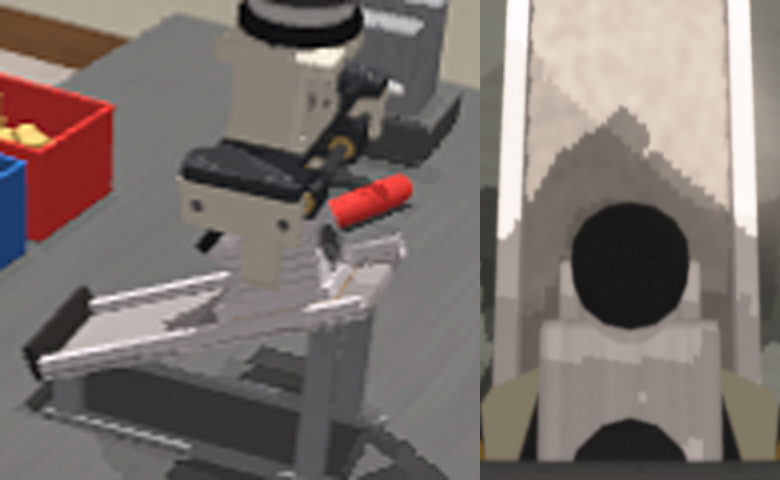

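step_arm(moves=[[[0,0,0.0007,0],[0,0,0.0007,0],[0,0,0,0]]])

```text
time: 17.2
tool_pos: [0.5094, -0.1571, 0.1285]
tool_rot: [3.141, -0.002, 0.145]
contact_force: [4.9, 0.8, 5.9]
opening: 0.05
```

step_arm(moves=[[[0,0,0.0007,0],[0,0,0.0007,0],[0,0,0,0]]])

```text
time: 17.45
tool_pos: [0.5104, -0.1573, 0.128]
tool_rot: [3.139, -0.005, 0.145]
contact_force: [4.2, 2.3, 9.4]
opening: 0.0501
```

```bash
python3 snap.py side10 wrist10; cat > ov.py <<'E'
import sys
from h import *; from valve import pts; from deck import deckT
k=sys.argv[1]; dx=float(sys.argv[2]); dy=float(sys.argv[3])
R,t=deckT([.652,-.1354,np.pi+.1455]); ims=[]
P=np.vstack([pts(0,0),[[-.042,-.025,0],[-.042,.025,0],[.042,-.025,0],[.042,.025,0]]])
for n,(r0,r1,c0,c1) in(("side",(100,220,250,370)),("wrist",(60,300,190,370))):
    c=pickle.load(open(n+k+".pkl","rb")); g=c["frame"][r0:r1,c0:c1,::-1]; s=480/(r1-r0)
    g=cv2.resize(g,None,fx=s,fy=s,interpolation=cv2.INTER_CUBIC)
    for p in (proj(c,(P+[dx,dy,0])@R.T+t)+.5-[c0,r0])*s: cv2.circle(g,tuple(int(x) for x in p),3,(0,0,255),-1)
    ims.append(g)
cv2.imwrite(f"pics/ov{k}.png",np.hstack(ims))
o=c["obs"]; g=o["tool_pos"]+[0,0,.019]; print("grip in deck",R.T@(g-t))
E
python3 ov.py 10 .175 0
```

```text
17.55 [ 0.51038237 -0.15736465  0.12798409] [ 3.13921582 -0.00463767  0.1450067 ] [4.79405773 1.76950145 7.97334871]
grip in deck [0.17789302 0.00119982 0.03782949]
```

View pics/ov10.png

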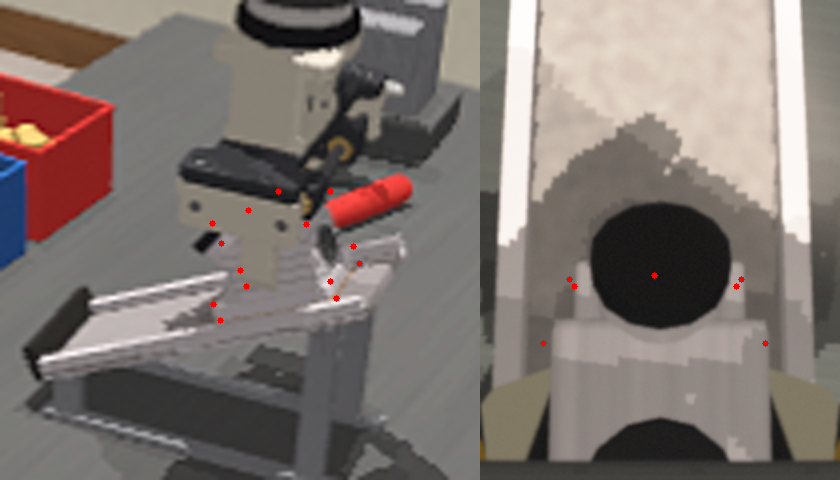

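```bash
python3 - <<'E'
from h import *; from valve import pts; from deck import deckT
from scipy.optimize import least_squares
c=pickle.load(open("wrist10.pkl","rb"))
R,t=deckT([.652,-.1354,np.pi+.1455])
uv=(np.array([[554,322],[769,322],[577,263],[743,263],[660,203]])-[480,0])/2+[190,60]-.25
P=np.vstack([pts(0,0)[:4],[np.array([-.0345,0,.0578])+.016*np.array([-.866,0,-.5])]])
for m in range(3):
    def r(p):
        x,y,ya,pi,z=p
        if m<2: z=0
        if m<1: pi=0
        return (proj(c,(P@(Rz(ya)@Ry(pi)).T+[x,y,z])@R.T+t)-uv).ravel()
    s=least_squares(r,[.17,0,0,0,0],x_scale=[.01,.01,.1,.1,.01]);print(s.x.round(4),s.fun.round(1),s.cost)
E
```

```text
[0.1701 0.0017 0.0039 0.     0.    ] [-1.8  0.1  1.3 -0.2 -1.1 -0.1  1.4 -0.3  0.3  0.3] 4.249716321656815
[ 0.1704  0.0017  0.0039 -0.0081  0.    ] [-1.7 -0.2  1.2 -0.5 -1.   0.3  1.3  0.1  0.3  0.2] 3.9869487549255385
[ 0.1694  0.0017  0.0039  0.0027 -0.0036] [-0.5 -0.3 -0.  -0.6 -0.3 -0.   0.6 -0.3  0.3  1.2] 1.3741776523009275
```

step_arm(hand=1, moves=[[[0,0,-0.0005,0],[0,0,0,0],[0,0,0,0],[0,0,0,0]]])

```text
time: 17.88
tool_pos: [0.5079, -0.1569, 0.1262]
tool_rot: [-3.141, 0.002, 0.145]
contact_force: [-0.2, -0.3, -1.2]
opening: 0.0727
```

```bash
python3 snap.py side11 wrist11; python3 ov.py 11 .042 0
```

```text
17.9833 [ 0.50817175 -0.15686747  0.12629779] [-3.14119240e+00  1.12260123e-03  1.45227768e-01] [ 3.83529659e-01  2.32301144e-01 -2.24733918e-05]
grip in deck [0.1790549  0.00038738 0.03538663]
```

View pics/ov11.png

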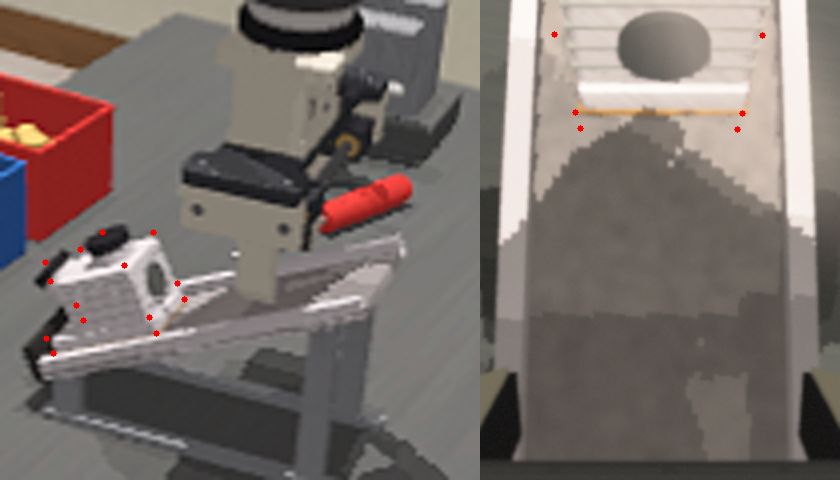

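step_arm(moves=[[[0,0,-0.02,0],[0,0,-0.03,0],[0,0,-0.03,0],[0,0,-0.03,0],[0,0,-0.01,0],[0,0,0,0],[0,0,0,0],[0,0,0,0]]])

```text
time: 18.65
tool_pos: [0.5077, -0.1566, 0.2448]
tool_rot: [-3.14, 0.003, 0.145]
contact_force: [0.9, 0.5, -0.6]
opening: 0.0916
```

```bash
python3 snap.py side12 wrist12 top12; sed -i 's/(60,300,190,370)/(0,200,200,400)/' ov.py; python3 ov.py 12 .042 0
```

```text
18.8 [ 0.50799065 -0.1566399   0.24501534] [-3.13994335e+00  2.69324642e-03  1.45218556e-01] [ 0.05110976  0.40922257 -0.23745572]
grip in deck [2.31249613e-01 6.02449902e-05 1.41765913e-01]
```

View pics/ov12.png

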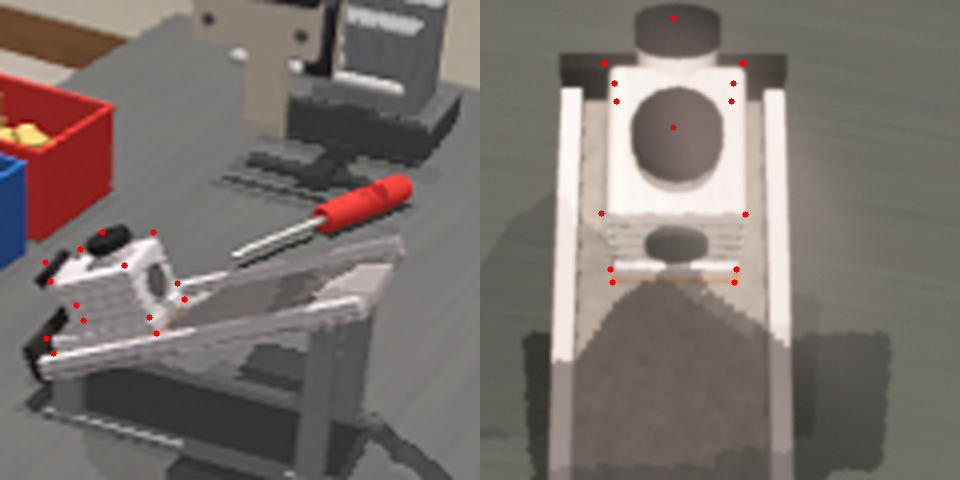

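View pics/top12.png

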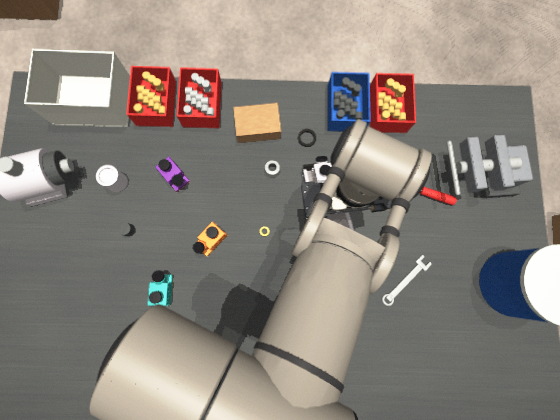

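```bash
python3 -c "
from cell import robot
print(robot.hand_in()); print(robot.observe()['time'])"
```

```text
the job is handed in; nothing more can be done
None
the job is handed in; nothing more can be done
```

I pressed both caps home, slid the valve down the rack to the stop and handed the job in at about 19 s. No verdict came back.

**Caps:** I pushed each cap straight along its port with the fingers shut.
- **Top cap:** stopped dead at z = 0.069 m and was checked at about 19–20 N.
- **Slanted cap:** stopped within 1 mm of its expected home position. It was checked at about 20.7 N vertical, which is about 18.5 N along the port.

**Placing:** The tool always points down, so I let the valve pivot in the grip as it came down on the deck. The wrist-camera fit showed it flat to about 0.01 rad at x ≈ 0.170, y ≈ 0.002 in the deck frame. I then opened the gripper and it slid down by itself.

**Last checks:** The final wrist picture matches a valve resting foot-flat at x ≈ 42 mm, between the guides. The gripper was clear with about 0 N on it, and the bystanders in view had not moved.

**What did not fully agree:**
- The first camera fit for how far the top cap stood out was about 5 mm off. I judged both caps by where they stopped and by the force instead.
- In the final pictures some predicted points were 1–2 pixels off, which is within the calibration error. They are too coarse to confirm the caps to 0.8 mm.

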